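# Find the stiff slat by hand and load it

## Task

Three look-alike wooden slats are clamped by one end in a bending jig. Press the free tip of each slat gently with the closed fingers right down to its stop, one after another from the robot's left to its right, to feel which slat is by far the stiffest. Then stand the steel weight upright in the middle of that slat's tip and let go: it must hang clear of its stop, so never rest the weight on a slat that is too soft, and do not knock the other things on the bench about.

Things in the scene. Friction and masses are not known exactly. Their poses are not given: they have to be found in the camera images.
- jig: plywood base 300 x 340 mm, 18 mm thick, fixed to the bench; origin at the centre of its underside on the bench, z up. The slats lie along its x axis side by side along y (110 mm apart): clamped at the far +x end under a batten with two clamps (up to 175 mm high, 105 mm to +x of the origin), their free tips to -x, towards the robot. More than 22 N from the fingers or from the weight on the jig or a slat damages it
- tip_left (a point): free end block of the left slat (+y of the jig, the robot's left), plain wood, 50 mm along x, 46 mm along y, 8 mm thick; origin at the centre of its top face, 76 mm above the bench at rest, z out of the top face. It swings down with the slat, 170 mm from the bending line, and springs back when let go
- tip_middle (a point): free end block of the middle slat (centre of the jig, the robot's middle), plain wood, 50 mm along x, 46 mm along y, 8 mm thick; origin at the centre of its top face, 76 mm above the bench at rest, z out of the top face. It swings down with the slat, 170 mm from the bending line, and springs back when let go
- tip_right (a point): free end block of the right slat (-y of the jig, the robot's right), plain wood, 50 mm along x, 46 mm along y, 8 mm thick; origin at the centre of its top face, 76 mm above the bench at rest, z out of the top face. It swings down with the slat, 170 mm from the bending line, and springs back when let go
- slat_left: the whole left slat, plain wood, 40 mm wide, 6 mm thick, sticking out of the clamp; origin on its bending line at the clamp's edge, 71 mm above the bench, the slat running along its -x to the tip
- slat_middle: the whole middle slat, plain wood, 40 mm wide, 6 mm thick, sticking out of the clamp; origin on its bending line at the clamp's edge, 71 mm above the bench, the slat running along its -x to the tip
- slat_right: the whole right slat, plain wood, 40 mm wide, 6 mm thick, sticking out of the clamp; origin on its bending line at the clamp's edge, 71 mm above the bench, the slat running along its -x to the tip
- bend_left (a joint): bend of the left slat in rad: 0 at rest (level), growing as the tip goes down; the tip meets its stop 15 to 25 mm down (0.09 to 0.147). The stiffest slat pushes back about 0.5 N per mm at the tip (at most 13 N when it meets its stop), the other two less than 0.2 N per mm; on the rubber-capped stop the force climbs about 4 N per mm. Which is which cannot be seen and changes from run to run
- bend_middle (a joint): bend of the middle slat in rad: 0 at rest (level), growing as the tip goes down; the tip meets its stop 15 to 25 mm down (0.09 to 0.147). The stiffest slat pushes back about 0.5 N per mm at the tip (at most 13 N when it meets its stop), the other two less than 0.2 N per mm; on the rubber-capped stop the force climbs about 4 N per mm. Which is which cannot be seen and changes from run to run
- bend_right (a joint): bend of the right slat in rad: 0 at rest (level), growing as the tip goes down; the tip meets its stop 15 to 25 mm down (0.09 to 0.147). The stiffest slat pushes back about 0.5 N per mm at the tip (at most 13 N when it meets its stop), the other two less than 0.2 N per mm; on the rubber-capped stop the force climbs about 4 N per mm. Which is which cannot be seen and changes from run to run
- stop_a: one of the three stop posts, 20 mm square, with a springy black rubber cap that gives up to 5 mm, standing on the jig's base under one of the tips (they change places from run to run); 26 to 34 mm tall with the cap, each of another height; origin at the centre of its underside, 18 mm above the bench
- stop_b: one of the three stop posts, 20 mm square, with a springy black rubber cap that gives up to 5 mm, standing on the jig's base under one of the tips (they change places from run to run); 26 to 34 mm tall with the cap, each of another height; origin at the centre of its underside, 18 mm above the bench
- stop_c: one of the three stop posts, 20 mm square, with a springy black rubber cap that gives up to 5 mm, standing on the jig's base under one of the tips (they change places from run to run); 26 to 34 mm tall with the cap, each of another height; origin at the centre of its underside, 18 mm above the bench
- weight_center (a point): steel weight, upright plain cylinder 42 mm diameter, 50 mm high, with a small knob 18 mm wide and 10 mm high on top, about 0.6 kg, loose on the bench; this point is on its axis 27 mm above its underside. On the stiff slat it sinks 10 to 13 mm and hangs clear of the stop; a softer slat goes down to its stop under it
- weight: the same weight, origin at the centre of its underside, z along its axis
- glue_jar: bystander: white round jar 60 mm diameter, 85 mm high, beside the weight; origin at the centre of its underside
- sanding_block: bystander: cork sanding block 100 x 60 x 34 mm; origin at the centre of its underside
- offcut: bystander: L-shaped wood offcut about 120 x 90 x 22 mm; origin in its underside, in the middle of the long limb
There are look-alikes about, which are no part of the job. Leave any blue or yellow look-alike of the weight alone.

How it is judged:
On the way, in this order (a step that is already met when the one before it is completed fails the run):
1. the fingers press the tip of the left slat down to its stop ((contact force between slat_left and stop_a above 0.5 N or contact force between slat_left and stop_b above 0.5 N or contact force between slat_left and stop_c above 0.5 N) and contact force between the fingers and slat_left above 1 N), for 0.1 s.
2. the fingers press the tip of the middle slat down to its stop ((contact force between slat_middle and stop_a above 0.5 N or contact force between slat_middle and stop_b above 0.5 N or contact force between slat_middle and stop_c above 0.5 N) and contact force between the fingers and slat_middle above 1 N), for 0.1 s.
3. the fingers press the tip of the right slat down to its stop ((contact force between slat_right and stop_a above 0.5 N or contact force between slat_right and stop_b above 0.5 N or contact force between slat_right and stop_c above 0.5 N) and contact force between the fingers and slat_right above 1 N), for 0.1 s.
At the end, for the whole second after the job is handed in: the weight stands upright (within 0.2 rad), at rest and released on the tip of the stiff slat, within 16 mm of its middle, with that slat clear of its stop (under 0.5 N between them) and the other two slats back up (below 0.02 rad) (((contact force between weight and slat_left above 3 N and not (contact force between slat_left and stop_a above 0.5 N or contact force between slat_left and stop_b above 0.5 N or contact force between slat_left and stop_c above 0.5 N) and horizontal distance between weight and tip_left below 0.016 m and value of joint each of bend_middle, bend_right below 0.02 rad) or (contact force between weight and slat_middle above 3 N and not (contact force between slat_middle and stop_a above 0.5 N or contact force between slat_middle and stop_b above 0.5 N or contact force between slat_middle and stop_c above 0.5 N) and horizontal distance between weight and tip_middle below 0.016 m and value of joint each of bend_left, bend_right below 0.02 rad) or (contact force between weight and slat_right above 3 N and not (contact force between slat_right and stop_a above 0.5 N or contact force between slat_right and stop_b above 0.5 N or contact force between slat_right and stop_c above 0.5 N) and horizontal distance between weight and tip_right below 0.016 m and value of joint each of bend_left, bend_middle below 0.02 rad)) and angle between weight's own z axis and vertical below 0.2 rad and linear speed of weight below 0.02 m/s and contact force between the fingers and weight below 0.1 N); the robot touches nothing.
It fails at once if the fingers or the arm load the jig or a slat with more than 22 N (contact force between any of the fingers, the arm and jig above 22 N).
It fails at once if the weight is dropped or rammed onto the jig or a slat (over 22 N) (contact force between weight and jig above 22 N).
It fails at once if the weight rests on a slat that is too soft and drives it to its stop ((contact force between weight and slat_left above 1 N and (contact force between slat_left and stop_a above 0.5 N or contact force between slat_left and stop_b above 0.5 N or contact force between slat_left and stop_c above 0.5 N)) or (contact force between weight and slat_middle above 1 N and (contact force between slat_middle and stop_a above 0.5 N or contact force between slat_middle and stop_b above 0.5 N or contact force between slat_middle and stop_c above 0.5 N)) or (contact force between weight and slat_right above 1 N and (contact force between slat_right and stop_a above 0.5 N or contact force between slat_right and stop_b above 0.5 N or contact force between slat_right and stop_c above 0.5 N))).
It fails at once if the weight is tipped over (angle between weight's own z axis and vertical above 0.6 rad).
It fails at once if the glue jar, sanding block or offcut is pushed more than 20 mm (distance of any of glue_jar, sanding_block, offcut from where it was at the start of the episode above 0.02 m).
It also fails if it takes over 72 s, if anything falls off the work surface, if the arm or the gripper's body presses on something with over 40 N, if the wrist force passes 120 N, or if a joint passes its speed limit or range.

## Robot

A 7-joint arm with a two-finger parallel gripper is mounted at the origin on the work surface. World frame = base frame: x ahead of the robot, y to its left, z up, the work surface at z = 0. Lengths are in m, angles in rad, forces in N, time in s.
With the tool pointing down it reaches from about 0.4 to 0.85 m from the base axis. Payload 10.4 kg.
Tool frame: the origin (TCP) lies midway between the tips of the shut fingers; the grasp point (between the pads) lies 19 mm behind it (manip.tcp_to_grasp is the distance from the TCP to the grasp point, in m); x points along the fingers, y is the direction in which the jaws open and shut, and the axes are right-handed (so a half turn about x gives the same grasp; the last joint's range is limited). The gripper opens to 85 mm and grips with 20 to 120 N. Pads are 22 mm wide; open, the fingers measure 114 mm over their backs; the gripper's body (76 mm by 85 mm) begins 54 mm behind the grasp point. The pads swing forward as they close: fully open they stand 13 mm farther back than shut.
Start: joints at [-1.147, 0.332, -0.065, 1.46, 0.022, 1.35, -0.088], TCP at [0.27, 0.564, 0.231] pointing down, gripper open.
Joint ranges: [-2.6, 2.6], [-0.5, 2.12], [-1.47, 1.34], [0.16, 2.42], [-1.27, 4.41], [0.06, 2.06], [-2.6, 2.6]. Speed limits (rad/s): [2.22, 2.22, 2.79, 2.79, 3.14, 3.14, 3.14].

## Interface

Orientations are given as a unit quaternion [x, y, z, w].
In Python, from workcell import monitor, viewer, manip gives the robot as it stands. The module is installed in compiled form; this text tells all that it offers.
- The arm moves only by the tool send_rows, never from a script. Its arguments are lists of equal length, an entry for each row: "grip": the closure in counts, from 0 (fully open) to 255 (shut); "offset": the shift along the tool's x, y, z in mm, a list of three; "twist": the turn about the tool's x in degrees. In form: {"grip": [grip, ...], "offset": [[tx, ty, tz], ...], "twist": [twist, ...]}. A call has exactly 5 rows; each row is the pose to reach, as a shift and turn from the pose commanded when the call began, along the tool's axes at that moment; what a row does not reach only later rows make up. A row lasts 1/12 s, in which the tool goes at most 41.7 mm and 7.16 degrees, less where a joint would pass 70% of its speed; a pose out of reach is approached as far as the arm can. A call with a gripper value outside its range is refused whole. The fingers move at their own pace and stop on an object; "newtons" is the grip in N (left out, the last holds). Time passes only in rows, so rows that repeat a pose let the fingers close, or fill a call up. It gives the time, the measured TCP pose, the force and the opening at its end, in the units of the state.
- monitor.get_obs(): the state, without advancing time (a new reading comes with each control period).
- viewer.camera(name): name is "scene" or "top" or "wrist"; returns (picture, depth): 400x640x3 uint8, blue, green, red; 400x640 float32, m along the optical axis (not along the pixel's ray), 0 where there is no reading.
- viewer.camera_model(name): a dict with "camera_matrix" (3x3 intrinsics, pixels), "R" (3x3) and "t" (3): a world point X has camera coordinates R X + t; the wrist camera has in their place "mount" (4x4, takes a point from camera to tool coordinates, whose origin is the TCP and whose axes are the tool frame's). Camera axes: x right, y down, z forward; pixel columns grow to the right and rows downward; lengths in m; the calibration is good to about 2 mm. The wrist camera is an equidistant fisheye: a pixel r from the principal point sees the ray r / f radians off the axis. A picture is of the moment at which its call begins: read the wrist's pose just before it. camera_model takes no time and is no camera call.
- manip.hand_in(): hands the job in, once; it reports no verdict.
Trained networks look in the newest picture that a camera, given by its name, has taken for a name from the list of things; names that differ only in an ending like _2 or _b are one class to them, and where a whole thing is asked for, a point or a joint stands for the part that bears it (a point fixed in the world has none). Each returns a list of dicts, best first, with "score" (0 to 1); they miss things now and then, are a little off and sometimes report something else, mostly with a low value. They report only what shows in the picture. A call takes as long as a camera call. They do not tell look-alikes from the thing itself.
- viewer.recognise(target, camera): "box" ([left, top, width, height] in pixels, round what is visible of it).
- viewer.regions_of(target, camera): "region" (400x640 bool, what is visible of it) and "box" ([left, top, width, height] in pixels, round what is visible of it).
- viewer.spot_point(target, camera): "position" ([column, row] in pixels: a listed point, or the origin of a listed thing).
The state is a dict: "clock": time; "joint_pos": joint angles; "joint_velocities": joint speeds; "tau": joint torques, N m; "position": TCP position; "ee_rot": TCP orientation; "ft_force": force on the tool from outside, world axes, zero at the start; "torque": the same for the moment, N m; "grip_width": opening from 0.0 (shut) to 1.0 (fully open).
Only numpy, scipy, OpenCV 4.12 (cv2) and the standard library are available. Lean on these libraries where they do the work, as an engineer would, in place of code of your own. Each camera call takes 0.05 s, during which the arm holds its last target.

## Working session

There is one attempt and no reset: what is moved stays moved. The work goes in short steps, Python scripts to look and compute and a tool call to move; the robot and the scene stay as the last step left them, time stands still between calls to the robot, and variables do not carry over. Pictures are saved under pics/ and viewed, and the job is handed in when it is done.

Besides the shell and the picture viewer there is one more tool, called as name(argument=value, ...), one argument or row to a line, values as JSON. send_rows: Moves the arm, as the interface text tells. Its arguments: {"type":"object","properties":{"grip":{"type":"array","items":{"type":"number"}},"offset":{"type":"array","items":{"type":"array","items":{"type":"number"}}},"twist":{"type":"array","items":{"type":"number"}},"newtons":{"type":"number"}},"required":["grip","offset","twist"]}

```bash
mkdir -p pics; cat > h.py <<'E'
import numpy as np, cv2, json
from workcell import monitor, viewer, manip
from scipy.spatial.transform import Rotation as Rot
def st():
    o=monitor.get_obs()
    print('t',round(o['clock'],3),'p',np.round(o['position'],4),'R',np.round(Rot.from_quat(o['ee_rot']).as_matrix(),3).tolist(),'F',np.round(o['ft_force'],2),'g',round(float(o['grip_width']),3))
    return o
def world(cam,u,v,d):
    m=viewer.camera_model(cam);K=np.array(m['camera_matrix'])
    c=np.linalg.inv(K)@np.array([u,v,1.])*d
    return np.array(m['R']).T@(c-np.array(m['t']))
def proj(cam,X):
    m=viewer.camera_model(cam);K=np.array(m['camera_matrix'])
    c=K@(np.array(m['R'])@X+np.array(m['t']));return c[:2]/c[2]
def ray(cam,u,v):
    m=viewer.camera_model(cam);K=np.array(m['camera_matrix']);R=np.array(m['R']);t=np.array(m['t'])
    return -R.T@t, R.T@(np.linalg.inv(K)@np.array([u,v,1.]))
def atz(cam,u,v,z):
    o,d=ray(cam,u,v); return o+d*(z-o[2])/d[2]
E
python3 - <<'E'
from h import *
st()
for c in ['scene','top','wrist']:
    p,d=viewer.camera(c); cv2.imwrite(f'pics/{c}0.png',p); np.save(f'{c}0.npy',d)
    m=viewer.camera_model(c); print(c,{k:np.round(v,3).tolist() for k,v in m.items()})
    if c=='wrist': continue
    for n in ['tip_left','tip_middle','tip_right','weight_center','weight','glue_jar','sanding_block','offcut','jig']:
        for r in viewer.spot_point(n,c)[:4]:
            u,v=r['position']; dd=d[int(v),int(u)] if 0<=v<400 and 0<=u<640 else 0
            print(c,n,round(r['score'],2),np.round([u,v],1),np.round(world(c,u,v,dd),4))
st()
E
```

```text
t 0.0 p [0.2699 0.5633 0.2305] R [[-0.001, 0.432, 0.902], [-0.001, 0.902, -0.432], [-1.0, -0.001, 0.0]] F [ 0.5  -0.4   0.24] g 1.004
scene {'camera_matrix': [[385.356, 0.0, 312.62], [0.0, 385.356, 197.232], [0.0, 0.0, 1.0]], 'R': [[0.697, 0.716, 0.024], [0.437, -0.398, -0.807], [-0.568, 0.573, -0.59]], 't': [-0.442, -0.145, 1.299]}
scene tip_left 0.67 [325.2 188.4] [0.5401 0.1362 0.0742]
scene tip_middle 0.62 [300.5 205.2] [0.5504 0.0371 0.0748]
scene tip_right 0.9 [269.3 232. ] [ 0.5775 -0.0847  0.0761]
scene weight_center 0.96 [198.6 315.1] [ 0.6477 -0.3125  0.051 ]
scene weight_center 0.85 [185.4 287.2] [ 0.5624 -0.2936  0.0415]
scene weight_center 0.58 [226.2 277.8] [ 0.6023 -0.2212  0.0472]
scene weight 0.8 [201.8 322.8] [ 0.6507 -0.3111  0.0293]
scene weight 0.72 [187.6 295.7] [ 0.5643 -0.2942  0.0172]
scene weight 0.61 [224.8 286.1] [ 0.6067 -0.2296  0.0317]
scene glue_jar 0.72 [152.5 267.2] [ 0.4474 -0.3123  0.0245]
scene sanding_block 0.67 [361.1 157.1] [0.4448 0.406  0.0236]
scene offcut 0.89 [404.9 175.4] [0.6033 0.4274 0.0192]
scene offcut 0.32 [327.6 188.4] [0.5445 0.14
[... 766 characters left out ...]
5] [ 0.5692 -0.208   0.0342]
top weight 0.73 [460.2 213.3] [ 0.5365 -0.2734  0.0491]
top weight 0.62 [460.7 182. ] [ 0.6208 -0.2873  0.031 ]
top glue_jar 0.59 [467.9 260.5] [ 0.4194 -0.2787  0.0632]
top sanding_block 0.92 [181.1 264.2] [0.4139 0.4233 0.0321]
top offcut 0.83 [184.3 194.2] [0.5925 0.429  0.0214]
top jig 0.87 [329.2 170.7] [0.6409 0.0555 0.0735]
wrist {'camera_matrix': [[309.707, 0.0, 315.552], [0.0, 309.707, 196.285], [0.0, 0.0, 1.0]], 'mount': [[-0.0, -0.318, 0.948, -0.142], [1.0, -0.001, 0.0, -0.0], [0.0, 0.948, 0.318, -0.082], [0.0, 0.0, 0.0, 1.0]]}
t 1.05 p [0.27   0.5637 0.2313] R [[0.0, 0.432, 0.902], [0.0, 0.902, -0.432], [-1.0, 0.0, -0.0]] F [-0.69  0.2  -0.09] g 1.001
```

View pics/scene0.png

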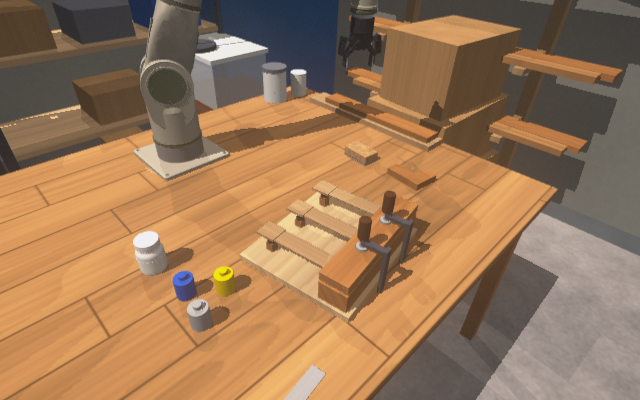

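View pics/top0.png

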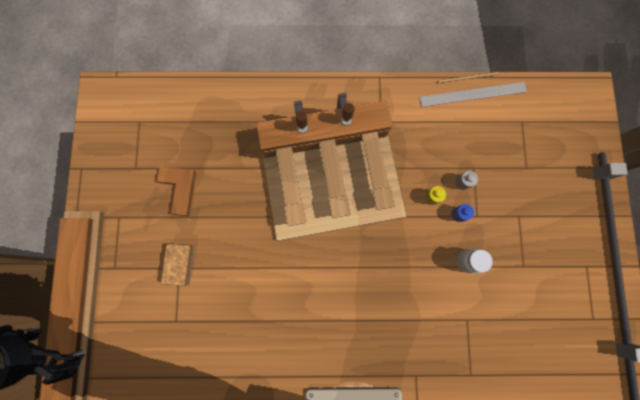

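```bash
python3 - <<'E'
import cv2
a=cv2.imread('pics/scene0.png')[225:375,120:290]
b=cv2.imread('pics/top0.png')[130:280,380:550]
cv2.imwrite('pics/crop0.png',cv2.hconcat([cv2.resize(a,None,fx=2.3,fy=2.3,interpolation=cv2.INTER_CUBIC),cv2.resize(b,None,fx=2.3,fy=2.3,interpolation=cv2.INTER_CUBIC)]))
E
```

```text
(no output)
```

View pics/crop0.png

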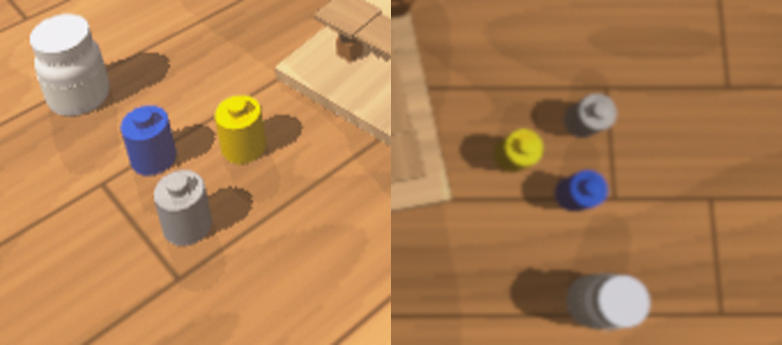

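The weight candidates in the scene picture are blue (185,287), yellow (225,280) and grey (199,315). In the top picture they are (462,213), (437,194) and (469,179). The grey one is plain steel, so it is the weight, and the crop confirms it. The glue jar is at scene (151,253). Next I measure the tips, the jig and the weight precisely.

```bash
python3 - <<'E'
from h import *
P={}
for c in ['scene','top']:
    d=np.load(f'{c}0.npy'); v,u=np.mgrid[0:400,0:640]
    m=viewer.camera_model(c);K=np.array(m['camera_matrix']);R=np.array(m['R']);t=np.array(m['t'])
    cc=np.stack([u,v,np.ones_like(u)],-1).astype(float)@np.linalg.inv(K).T*d[...,None]
    W=(cc-t)@R; W[d==0]=np.nan; P[c]=W
    img=cv2.imread(f'pics/{c}0.png').astype(int)
    # table check
    s=W[(np.abs(W[...,0]-.5)<.2)&(np.abs(W[...,1])<.5)&(np.abs(W[...,2])<.012)]
    print(c,'table z',np.median(s[:,2]))
    M=(np.abs(W[...,0]-.63)<.08)&(np.abs(W[...,1]+.29)<.06)
    sat=img.max(-1)-img.min(-1)
    M&=(W[...,2]>.012)&(sat<45)
    q=W[M]; print(c,'grey n',len(q),'zmax',q[:,2].max())
    for lo,hi in [(.053,.07),(.045,.053),(.012,.045)]:
        k=q[(q[:,2]>lo)&(q[:,2]<hi)]
        if len(k): print(lo,hi,len(k),k.mean(0).round(4),k.min(0).round(4),k.max(0).round(4))
    # slat tops
    S=(np.abs(W[...,0]-.62)<.16)&(np.abs(W[...,1]-.03)<.2)&(W[...,2]>.066)&(W[...,2]<.084)
    n,lab,stt,cen=cv2.connectedComponentsWithStats(S.astype(np.uint8))
    for i in range(1,n):
        if stt[i,4]<60: continue
        k=W[lab==i]; r=cv2.minAreaRect((k[:,:2]*1000).astype(np.float32)); print(c,i,stt[i],'z',np.median(k[:,2]).round(4),np.round(r[0],1),np.round(r[1],1),round(r[2],1))
    # base top
    B=(np.abs(W[...,0]-.62)<.22)&(np.abs(W[...,1]-.03)<.25)&(W[...,2]>.008)&(W[...,2]<.2)
    k=W[B]; r=cv2.minAreaRect((k[:,:2]*1000).astype(np.float32)); print(c,'jig',np.round(r[0],1),np.round(r[1],1),r[2],np.round(cv2.boxPoints(r)).tolist())
E
```

```text
scene table z -0.0005170866580835638
scene grey n 740 zmax 0.0614241151001245
0.053 0.07 80 [ 0.6217 -0.3033  0.0583] [ 0.5501 -0.313   0.0531] [ 0.6382 -0.2847  0.0614]
0.045 0.053 265 [ 0.6289 -0.3048  0.0491] [ 0.5543 -0.3247  0.0451] [ 0.6501 -0.2709  0.0527]
0.012 0.045 395 [ 0.6118 -0.3016  0.0285] [ 0.5534 -0.3252  0.0121] [ 0.651  -0.2704  0.045 ]
scene 1 [312 181  69  34 779] z 0.0736 [600.5 151.2] [186.6  49.2] 11.2
scene 2 [287 199  71  40 953] z 0.0737 [619.8  40.2] [187.   47.8] 8.8
scene 4 [ 256  221   78   47 1193] z 0.0738 [639.9 -67.8] [186.1  48.2] 8.8
scene 6 [319 276  13  12  73] z 0.0763 [765.8 -96. ] [27.8  7.7] 15.0
scene jig [668.5   6.4] [320.9 419.8] 11.615097045898438 [[469.0, 180.0], [554.0, -231.0], [868.0, -167.0], [783.0, 244.0]]
top table z -0.00020194745957948185
top grey n 303 zmax 0.06207895324734732
0.053 0.07 50 [ 0.6268 -0.3021  0.0584] [ 0.6079 -0.318   0.053 ] [ 0.6446 -0.2903  0.0621]
0.045 0.053 159 [ 0.6235 -0.3014  0.0494] [ 0.5521 -0.3224  0.045 ] [ 0.6465 -0.2752  0.0525]
0.012 0.045 94 [ 0.6125 -0.2875  0.0291] [ 0.5506 -0.3067  0.0125] [ 0.643  -0.2693  0.0442]
top 1 [ 271  129  124   97 4128] z 0.0743 [626.8  35.5] [198.  301.5] 10.2
top jig [666.8   7.6] [316.8 426.5] 10.229094505310059 [[473.0, 189.0], [549.0, -230.0], [861.0, -174.0], [785.0, 246.0]]
```

```bash
python3 - <<'E'
import cv2
b=cv2.imread('pics/top0.png')[90:250,250:410]
cv2.imwrite('pics/crop1.png',cv2.resize(b,None,fx=3.7,fy=3.7,interpolation=cv2.INTER_CUBIC))
E
```

```text
(no output)
```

View pics/crop1.png

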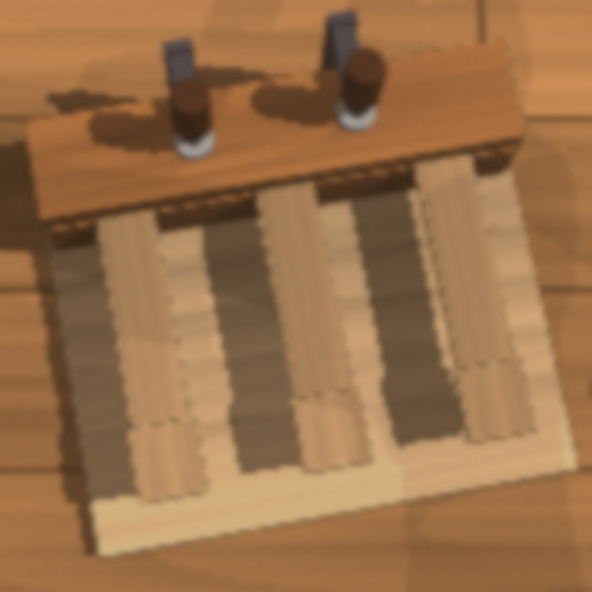

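```bash
cat >> h.py <<'E'
def go(target,yaw_deg=None):
    "yaw_deg: world angle of tool y axis"
    o=st(); R=Rot.from_quat(o['ee_rot']).as_matrix(); d=R.T@(np.array(target)-o['position'])*1000
    s='offset mm %s |%.0f|'%(np.round(d,1),np.linalg.norm(d))
    cur=np.degrees(np.arctan2(R[1,1],R[0,1])); s+=' yaw %.1f'%cur
    if yaw_deg is not None: s+=' twist %.1f'%-((yaw_deg-cur+180)%360-180)
    print(s)
E
python3 - <<'E'
from h import *
for n,(x,y) in dict(L=(170,461),M=(333,432),R=(500,402)).items():
    print(n,atz('top',250+x/3.7,90+y/3.7,.076).round(4))
# grey circle, precise: mask on each picture, fit using silhouettes model
from scipy.optimize import least_squares
for name,x0,test in [('grey',(.63,-.3),lambda i:(i.max(-1)-i.min(-1)<40)&(i.min(-1)>75)),('yellow',(.585,-.21),lambda i:(i[...,2]>130)&(i[...,0]<60)&(i[...,1]>110)),('blue',(.54,-.28),lambda i:(i[...,0]>i[...,2]+50))]:
    cents={}
    for c in ['scene','top']:
        img=cv2.imread(f'pics/{c}0.png').astype(int); u,v=proj(c,np.array([*x0,.027])); 
        M=np.zeros((400,640),np.uint8); M[int(v)-22:int(v)+23,int(u)-22:int(u)+23]=1
        M&=test(img).astype(np.uint8); n,l,s,ce=cv2.connectedComponentsWithStats(M); i=1+np.argmax(s[1:,4]); cents[c]=(l==i); print(name,c,s[i],ce[i].round(1))
    def sil(x,y,c,h=1.0):
        a=np.linspace(0,2*np.pi,48); pts=[proj(c,np.array([x+r*np.cos(t),y+r*np.sin(t),z])) for t in a for r,z in [(.021,0),(.021,.05),(.009,.06)]]
        m=np.zeros((1600,2560),np.uint8); cv2.fillConvexPoly(m,cv2.convexHull((np.array(pts)*4+2).astype(np.int32)),1)
        mm=cv2.moments(m,True); return np.array([mm['m10']/mm['m00'],mm['m01']/mm['m00']])/4-.4
    def bb(m):
        vv,uu=np.nonzero(m); return np.array([uu.mean(),vv.mean()])
    f=lambda p:np.concatenate([sil(p[0],p[1],c)-bb(cents[c]) for c in cents])
    r=least_squares(f,x0,diff_step=.01); print(name,r.x.round(4),r.fun.round(2))
go([.533,.138,.15],100.2)
E
```

```text
L [0.5311 0.1371 0.076 ]
M [0.55   0.0301 0.076 ]
R [ 0.5697 -0.0807  0.076 ]
grey scene [187 299  24  33 608] [198.8 314.8]
grey top [461 171  17  16 207] [469.1 178.4]Traceback (most recent call last):
  File "<stdin>", line 19, in <module>
    return func(*args, **kwargs)
    result = trf(vector_fun.fun, vector_fun.jac, x0, f0, J0, lb, ub, ftol, xtol,
                 gtol, max_nfev, x_scale, loss_function, tr_solver,
                 tr_options.copy(), verbose, callback=callback_wrapped)
    return trf_no_bounds(
        fun, jac, x0, f0, J0, ftol, xtol, gtol, max_nfev, x_scale,
        loss_function, tr_solver, tr_options, verbose, callback=callback)
    f_new = fun(x_new)
    self._update_fun()
    ~~~~~~~~~~~~~~~~^^
    self.f = self.fun_wrapped(xp_copy(self.x))
             ~~~~~~~~~~~~~~~~^^^^^^^^^^^^^^^^^
    return np.atleast_1d(self.fun(x))
                         ~~~~~~~~^^^
    return self.f(x, *self.args, **self.kwargs)
           ~~~~~~^^^^^^^^^^^^^^^^^^^^^^^^^^^^^^
  File "<stdin>", line 18, in <lambda>
  File "<stdin>", line 13, in sil
  File "h.py", line 13, in proj
    m=viewer.camera_model(cam);K=np.array(m['camera_matrix'])
ValueError: time passes only in moves, steps and waits
```

```bash
python3 - <<'E'
s=open('h.py').read()
s=s.replace("def world","_c={}\ndef cm(c):\n    if c not in _c: _c[c]=viewer.camera_model(c)\n    return _c[c]\ndef world").replace("m=viewer.camera_model(cam)","m=cm(cam)")
open('h.py','w').write(s)
E
python3 - <<'E'
from h import *
from scipy.optimize import least_squares
for name,x0,test in [('grey',(.63,-.3),lambda i:(i.max(-1)-i.min(-1)<40)&(i.min(-1)>75)),('yellow',(.585,-.21),lambda i:(i[...,2]>130)&(i[...,0]<60)&(i[...,1]>110)),('blue',(.54,-.28),lambda i:(i[...,0]>i[...,2]+50))]:
    cents={}
    for c in ['scene','top']:
        img=cv2.imread(f'pics/{c}0.png').astype(int); u,v=proj(c,np.array([*x0,.027])); 
        M=np.zeros((400,640),np.uint8); M[int(v)-22:int(v)+23,int(u)-22:int(u)+23]=1
        M&=test(img).astype(np.uint8); n,l,s,ce=cv2.connectedComponentsWithStats(M); i=1+np.argmax(s[1:,4]); cents[c]=ce[i]; print(name,c,s[i],ce[i].round(1))
    def sil(x,y,c):
        a=np.linspace(0,2*np.pi,24); pts=[proj(c,np.array([x+r*np.cos(t),y+r*np.sin(t),z])) for t in a for r,z in [(.021,0),(.021,.05),(.009,.06)]]
        h=cv2.convexHull(np.array(pts,np.float32)); mm=cv2.moments(h); return np.array([mm['m10']/mm['m00'],mm['m01']/mm['m00']])
    f=lambda p:np.concatenate([sil(p[0],p[1],c)-cents[c] for c in cents])
    r=least_squares(f,x0,diff_step=.01); print(name,r.x.round(4),r.fun.round(2))
go([.533,.138,.15],100.2)
E
```

```text
grey scene [187 299  24  33 608] [198.8 314.8]
grey top [461 171  17  16 207] [469.1 178.4]
grey [ 0.6297 -0.3068] [-0.69  1.23 -1.78  0.67]
yellow scene [213 267  21  30 399] [222.2 279.4]
yellow top [430 186  17  17 221] [437.8 193.5]
yellow [ 0.5872 -0.2236] [ 0.08  2.03 -1.22  1.54]
blue scene [173 271  20  29 272] [181.1 281.4]
blue top [458 204  16  16 190] [465.4 211.7]
blue [ 0.5365 -0.2909] [ 0.4   3.3  -1.68  2.67]
t 1.05 p [0.27   0.5637 0.2313] R [[0.0, 0.432, 0.902], [0.0, 0.902, -0.432], [-1.0, 0.0, -0.0]] F [-0.69  0.2  -0.09] g 1.001
offset mm [  81.3 -270.3  421.1] |507| yaw 64.4 twist -35.8
```

send_rows(
  grip=[255, 255, 255, 255, 255],
  offset=[
    [0, -22, 35],
    [0, -44, 69],
    [0, -66, 103],
    [0, -88, 138],
    [0, -110, 172],
  ],
  twist=[-7, -14, -21, -28, -35.8],
  newtons=20,
)

```text
clock: 1.47
position: [0.376, 0.3926, 0.2315]
ee_rot: [-0.055, 0.705, 0.055, 0.705]
ft_force: [1.9, 1.3, 0.2]
grip_width: 0.3
```

```bash
python3 -c "
from h import *
go([.532,.138,.12],100.2)"
```

```text
t 1.467 p [0.376  0.3926 0.2315] R [[0.0, -0.155, 0.988], [0.0, 0.988, 0.155], [-1.0, 0.0, 0.0]] F [1.86 1.31 0.23] g 0.3
offset mm [ 111.5 -275.7  114.7] |319| yaw 98.9 twist -1.3
```

send_rows(
  grip=[255, 255, 255, 255, 255],
  offset=[
    [0, -36, 15],
    [0, -72, 30],
    [5, -108, 45],
    [25, -142, 59],
    [45, -176, 73],
  ],
  twist=[0, 0, 0, 0, 0],
)

```text
clock: 1.88
position: [0.4747, 0.2301, 0.1871]
ee_rot: [-0.052, 0.704, 0.053, 0.706]
ft_force: [1.7, 1.0, -0.5]
grip_width: 0.002
```

```bash
python3 -c "
from h import *
go([.532,.138,.09],100.2)"
```

```text
t 1.883 p [0.4747 0.2301 0.1871] R [[0.003, -0.149, 0.989], [0.002, 0.989, 0.149], [-1.0, 0.001, 0.003]] F [ 1.74  0.99 -0.51] g 0.002
offset mm [ 97.1 -99.7  42.7] |146| yaw 98.5 twist -1.7
```

send_rows(
  grip=[255, 255, 255, 255, 255],
  offset=[
    [15, -33, 14],
    [30, -66, 28],
    [50, -99, 42],
    [75, -99, 42],
    [95, -99, 42],
  ],
  twist=[0, 0, 0, 0, 0],
)

```text
clock: 2.3
position: [0.5305, 0.1371, 0.0902]
ee_rot: [-0.052, 0.705, 0.051, 0.705]
ft_force: [-0.5, 1.1, -0.2]
grip_width: -0.003
```

send_rows(
  grip=[255, 255, 255, 255, 255],
  offset=[
    [0, 0, 0],
    [0, 0, 0],
    [0, 0, 0],
    [0, 0, 0],
    [0, 0, 0],
  ],
  twist=[0, 0, 0, 0, 0],
)

```text
clock: 2.72
position: [0.5304, 0.1406, 0.093]
ee_rot: [-0.053, 0.704, 0.053, 0.706]
ft_force: [-1.1, 0.1, -0.5]
grip_width: 0.001
```

```bash
python3 - <<'E'
from h import *
go([.532,.138,.076],100.2)
for c in ['scene','wrist']:
    p,d=viewer.camera(c); cv2.imwrite(f'pics/{c}1.png',p); np.save(f'{c}1.npy',d)
a=cv2.resize(cv2.imread('pics/scene1.png')[120:280,230:430],None,fx=2,fy=2,interpolation=cv2.INTER_CUBIC)
b=cv2.imread('pics/wrist1.png')[:320,:]
cv2.imwrite('pics/c1.png',cv2.hconcat([a,cv2.resize(b,(400,200)) if 0 else b[:, 120:520]]))
E
```

```text
t 2.717 p [0.5304 0.1406 0.093 ] R [[0.002, -0.15, 0.989], [0.001, 0.989, 0.15], [-1.0, 0.001, 0.002]] F [-1.1   0.14 -0.49] g 0.001
offset mm [17.  -2.8  1.2] |17| yaw 98.6 twist -1.6
```

View pics/c1.png

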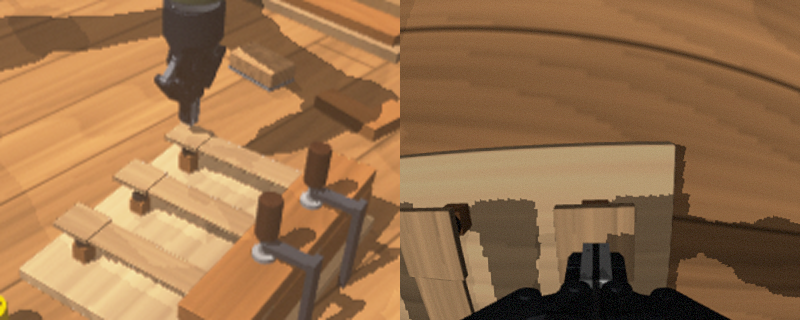

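send_rows(
  grip=[255, 255, 255, 255, 255],
  offset=[
    [6, -2, 1],
    [12, -2, 1],
    [15, -2, 1],
    [17, -2, 1],
    [17, -2, 1],
  ],
  twist=[0, 0, 0, 0, 0],
)

```text
clock: 3.23
position: [0.5305, 0.1379, 0.0737]
ee_rot: [-0.053, 0.706, 0.053, 0.705]
ft_force: [0.7, 0.3, 1.3]
grip_width: 0.004
```

send_rows(
  grip=[255, 255, 255, 255, 255],
  offset=[
    [2, 0, 0],
    [4, 0, 0],
    [6, 0, 0],
    [7, 0, 0],
    [7, 0, 0],
  ],
  twist=[0, 0, 0, 0, 0],
)

```text
clock: 3.65
position: [0.531, 0.1382, 0.0674]
ee_rot: [-0.053, 0.705, 0.053, 0.705]
ft_force: [-0.2, -0.6, 2.1]
grip_width: -0.0
```

send_rows(
  grip=[255, 255, 255, 255, 255],
  offset=[
    [2, 0, 0],
    [4, 0, 0],
    [6, 0, 0],
    [6, 0, 0],
    [6, 0, 0],
  ],
  twist=[0, 0, 0, 0, 0],
)

```text
clock: 4.07
position: [0.5312, 0.1382, 0.0616]
ee_rot: [-0.053, 0.705, 0.053, 0.705]
ft_force: [1.0, 0.1, 3.5]
grip_width: 0.0
```

send_rows(
  grip=[255, 255, 255, 255, 255],
  offset=[
    [1, 0, 0],
    [2, 0, 0],
    [2, 0, 0],
    [2, 0, 0],
    [2, 0, 0],
  ],
  twist=[0, 0, 0, 0, 0],
)

```text
clock: 4.48
position: [0.5312, 0.1382, 0.0597]
ee_rot: [-0.053, 0.705, 0.053, 0.705]
ft_force: [1.5, 0.0, 4.0]
grip_width: -0.0
```

send_rows(
  grip=[255, 255, 255, 255, 255],
  offset=[
    [1, 0, 0],
    [2, 0, 0],
    [2, 0, 0],
    [2, 0, 0],
    [2, 0, 0],
  ],
  twist=[0, 0, 0, 0, 0],
)

```text
clock: 4.9
position: [0.5314, 0.1383, 0.0582]
ee_rot: [-0.053, 0.705, 0.053, 0.706]
ft_force: [-0.0, -0.6, 9.5]
grip_width: -0.002
```

send_rows(
  grip=[255, 255, 255, 255, 255],
  offset=[
    [0.5, 0, 0],
    [0.5, 0, 0],
    [0.5, 0, 0],
    [0.5, 0, 0],
    [0.5, 0, 0],
  ],
  twist=[0, 0, 0, 0, 0],
)

```text
clock: 5.32
position: [0.5314, 0.1383, 0.0578]
ee_rot: [-0.053, 0.705, 0.053, 0.706]
ft_force: [-0.5, -0.5, 9.9]
grip_width: 0.002
```

```bash
python3 - <<'E'
from h import *
st()
d=[]
for c in ['scene']:
    p,dd=viewer.camera(c); cv2.imwrite(f'pics/{c}2.png',p)
st()
E
```

```text
t 5.317 p [0.5314 0.1383 0.0578] R [[0.001, -0.149, 0.989], [0.001, 0.989, 0.149], [-1.0, 0.0, 0.001]] F [-0.5  -0.55  9.92] g 0.002
t 5.367 p [0.5314 0.1383 0.0578] R [[0.001, -0.149, 0.989], [0.001, 0.989, 0.149], [-1.0, 0.0, 0.001]] F [-0.18 -2.1  10.13] g -0.001
```

send_rows(
  grip=[255, 255, 255, 255, 255],
  offset=[
    [-6, 0, 0],
    [-14, 0, 0],
    [-24, 0, 0],
    [-34, 0, 0],
    [-34, -20, 0],
  ],
  twist=[0, 0, 0, 0, 0],
)

```text
clock: 5.78
position: [0.5343, 0.1226, 0.0935]
ee_rot: [-0.054, 0.704, 0.056, 0.706]
ft_force: [1.3, 0.9, -0.6]
grip_width: 0.001
```

```bash
python3 -c "
from h import *
go([.5515,.0295,.09],100.2)"
```

```text
t 5.783 p [0.5343 0.1226 0.0935] R [[0.002, -0.154, 0.988], [0.003, 0.988, 0.154], [-1.0, 0.003, 0.003]] F [ 1.27  0.95 -0.63] g 0.001
offset mm [  3.2 -94.6   2.7] |95| yaw 98.9 twist -1.3
```

send_rows(
  grip=[255, 255, 255, 255, 255],
  offset=[
    [0, -30, 1],
    [0, -60, 2],
    [0, -91, 3],
    [2, -91, 3],
    [2, -91, 3],
  ],
  twist=[0, 0, 0, 0, 0],
)

```text
clock: 6.2
position: [0.5505, 0.0267, 0.0895]
ee_rot: [-0.052, 0.705, 0.051, 0.705]
ft_force: [0.5, 1.0, 0.2]
grip_width: 0.003
```

send_rows(
  grip=[255, 255, 255, 255, 255],
  offset=[
    [4, 0, 0],
    [8, 0, 0],
    [11, 0, 0],
    [13, 0, 0],
    [13, 0, 0],
  ],
  twist=[0, 0, 0, 0, 0],
)

```text
clock: 6.62
position: [0.55, 0.0295, 0.0754]
ee_rot: [-0.053, 0.705, 0.053, 0.705]
ft_force: [0.0, -0.2, 0.3]
grip_width: -0.001
```

```bash
python3 - <<'E'
from h import *
go([.5515,.0295,.076],100.2)
c='wrist'
p,dd=viewer.camera(c); cv2.imwrite(f'pics/{c}3.png',p)
E
```

```text
t 6.617 p [0.55   0.0295 0.0754] R [[-0.001, -0.15, 0.989], [0.0, 0.989, 0.15], [-1.0, 0.0, -0.001]] F [ 0.05 -0.23  0.26] g -0.001
offset mm [-0.6 -0.2  1.5] |2| yaw 98.6 twist -1.6
```

View pics/wrist3.png

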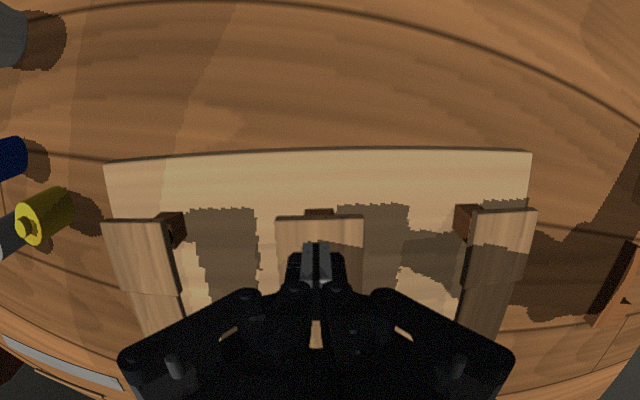

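The wrist view shows the closed fingers centred on the middle tip at about (318,258). The block spans columns 275–364. Pressing now.

send_rows(
  grip=[255, 255, 255, 255, 255],
  offset=[
    [2, 0, 0],
    [4, 0, 0],
    [6, 0, 0],
    [8, 0, 0],
    [8, 0, 0],
  ],
  twist=[0, 0, 0, 0, 0],
)

```text
clock: 7.08
position: [0.5504, 0.0288, 0.0676]
ee_rot: [-0.053, 0.705, 0.053, 0.705]
ft_force: [-0.2, 0.2, 1.2]
grip_width: 0.002
```

send_rows(
  grip=[255, 255, 255, 255, 255],
  offset=[
    [2, 0, 0],
    [4, 0, 0],
    [5, 0, 0],
    [5, 0, 0],
    [5, 0, 0],
  ],
  twist=[0, 0, 0, 0, 0],
)

```text
clock: 7.5
position: [0.5505, 0.0288, 0.063]
ee_rot: [-0.053, 0.705, 0.053, 0.705]
ft_force: [0.8, 1.0, 0.7]
grip_width: -0.002
```

send_rows(
  grip=[255, 255, 255, 255, 255],
  offset=[
    [1, 0, 0],
    [2, 0, 0],
    [2, 0, 0],
    [2, 0, 0],
    [2, 0, 0],
  ],
  twist=[0, 0, 0, 0, 0],
)

```text
clock: 7.92
position: [0.5505, 0.0288, 0.0611]
ee_rot: [-0.053, 0.705, 0.053, 0.705]
ft_force: [1.6, 0.6, 1.4]
grip_width: -0.001
```

send_rows(
  grip=[255, 255, 255, 255, 255],
  offset=[
    [1, 0, 0],
    [2, 0, 0],
    [2, 0, 0],
    [2, 0, 0],
    [2, 0, 0],
  ],
  twist=[0, 0, 0, 0, 0],
)

```text
clock: 8.33
position: [0.5505, 0.0288, 0.059]
ee_rot: [-0.053, 0.705, 0.053, 0.705]
ft_force: [0.7, 0.2, 1.6]
grip_width: -0.002
```

send_rows(
  grip=[255, 255, 255, 255, 255],
  offset=[
    [1, 0, 0],
    [2, 0, 0],
    [2, 0, 0],
    [2, 0, 0],
    [2, 0, 0],
  ],
  twist=[0, 0, 0, 0, 0],
)

```text
clock: 8.75
position: [0.5504, 0.0288, 0.057]
ee_rot: [-0.053, 0.705, 0.053, 0.705]
ft_force: [1.0, 0.2, 2.3]
grip_width: -0.002
```

send_rows(
  grip=[255, 255, 255, 255, 255],
  offset=[
    [1, 0, 0],
    [2, 0, 0],
    [2, 0, 0],
    [2, 0, 0],
    [2, 0, 0],
  ],
  twist=[0, 0, 0, 0, 0],
)

```text
clock: 9.17
position: [0.5504, 0.0288, 0.055]
ee_rot: [-0.053, 0.705, 0.053, 0.705]
ft_force: [1.1, -0.4, 2.6]
grip_width: -0.004
```

send_rows(
  grip=[255, 255, 255, 255, 255],
  offset=[
    [1, 0, 0],
    [2, 0, 0],
    [2, 0, 0],
    [2, 0, 0],
    [2, 0, 0],
  ],
  twist=[0, 0, 0, 0, 0],
)

```text
clock: 9.58
position: [0.5505, 0.0288, 0.053]
ee_rot: [-0.053, 0.705, 0.053, 0.705]
ft_force: [1.8, 0.4, 2.5]
grip_width: -0.0
```

send_rows(
  grip=[255, 255, 255, 255, 255],
  offset=[
    [1, 0, 0],
    [2, 0, 0],
    [2, 0, 0],
    [2, 0, 0],
    [2, 0, 0],
  ],
  twist=[0, 0, 0, 0, 0],
)

```text
clock: 10.0
position: [0.5507, 0.0288, 0.0513]
ee_rot: [-0.053, 0.705, 0.053, 0.705]
ft_force: [1.2, 0.2, 6.4]
grip_width: 0.0
```

send_rows(
  grip=[255, 255, 255, 255, 255],
  offset=[
    [0.6, 0, 0],
    [0.6, 0, 0],
    [0.6, 0, 0],
    [0.6, 0, 0],
    [0.6, 0, 0],
  ],
  twist=[0, 0, 0, 0, 0],
)

```text
clock: 10.42
position: [0.5507, 0.0289, 0.0508]
ee_rot: [-0.053, 0.705, 0.053, 0.705]
ft_force: [0.9, -0.3, 7.0]
grip_width: 0.001
```

send_rows(
  grip=[255, 255, 255, 255, 255],
  offset=[
    [-8, 0, 0],
    [-18, 0, 0],
    [-30, 0, 0],
    [-41, 0, 0],
    [-41, -25, 0],
  ],
  twist=[0, 0, 0, 0, 0],
)

```text
clock: 10.83
position: [0.5553, 0.0091, 0.0944]
ee_rot: [-0.054, 0.704, 0.056, 0.706]
ft_force: [0.2, 0.4, -0.0]
grip_width: -0.0
```

```bash
python3 -c "
from h import *
go([.571,-.080,.09],100.2)"
```

```text
t 10.833 p [0.5553 0.0091 0.0944] R [[0.003, -0.155, 0.988], [0.003, 0.988, 0.155], [-1.0, 0.003, 0.004]] F [ 0.21  0.39 -0.  ] g -0.0
offset mm [  4.2 -90.5   1.6] |91| yaw 98.9 twist -1.3
```

send_rows(
  grip=[255, 255, 255, 255, 255],
  offset=[
    [0, -29, 1],
    [0, -58, 1],
    [0, -86, 2],
    [2, -86, 2],
    [2, -86, 2],
  ],
  twist=[0, 0, 0, 0, 0],
)

```text
clock: 11.25
position: [0.5689, -0.0826, 0.09]
ee_rot: [-0.052, 0.705, 0.051, 0.705]
ft_force: [0.3, 1.4, -0.2]
grip_width: 0.002
```

send_rows(
  grip=[255, 255, 255, 255, 255],
  offset=[
    [4, 0, 0],
    [8, 0, 0],
    [11, 0, 0],
    [13, 0, 0],
    [13, 0, 0],
  ],
  twist=[0, 0, 0, 0, 0],
)

```text
clock: 11.67
position: [0.5686, -0.0799, 0.0758]
ee_rot: [-0.053, 0.705, 0.053, 0.705]
ft_force: [-1.1, 0.7, -0.0]
grip_width: -0.001
```

```bash
python3 - <<'E'
from h import *
go([.571,-.080,.076],100.2)
c='wrist'
p,dd=viewer.camera(c); cv2.imwrite(f'pics/{c}4.png',p); np.save('wrist4.npy',dd)
p,dd=viewer.camera('scene'); cv2.imwrite(f'pics/scene4.png',p)
E
```

```text
t 11.667 p [ 0.5686 -0.0799  0.0758] R [[-0.001, -0.15, 0.989], [0.0, 0.989, 0.15], [-1.0, 0.0, -0.001]] F [-1.09  0.74 -0.04] g -0.001
offset mm [-0.2 -0.5  2.4] |2| yaw 98.6 twist -1.6
```

View pics/wrist4.png

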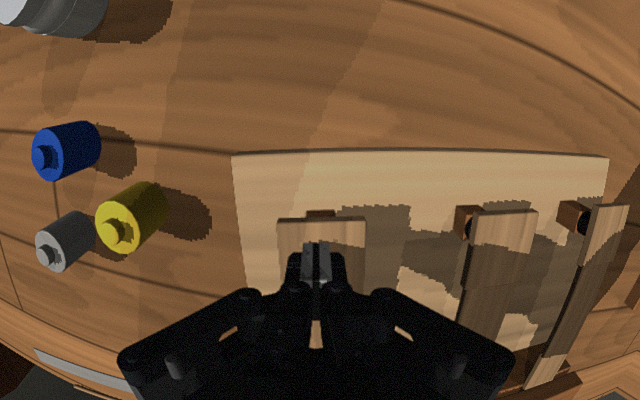

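The fingers are on the right tip at (317,258). The block spans columns 277–366, and the other slats are back up. Pressing.

send_rows(
  grip=[255, 255, 255, 255, 255],
  offset=[
    [2, 0, 0],
    [4, 0, 0],
    [6, 0, 0],
    [8, 0, 0],
    [8, 0, 0],
  ],
  twist=[0, 0, 0, 0, 0],
)

```text
clock: 12.18
position: [0.5692, -0.0805, 0.0683]
ee_rot: [-0.053, 0.705, 0.053, 0.705]
ft_force: [-0.6, 0.6, 4.1]
grip_width: 0.004
```

send_rows(
  grip=[255, 255, 255, 255, 255],
  offset=[
    [2, 0, 0],
    [4, 0, 0],
    [5, 0, 0],
    [5, 0, 0],
    [5, 0, 0],
  ],
  twist=[0, 0, 0, 0, 0],
)

```text
clock: 12.6
position: [0.5693, -0.0806, 0.0637]
ee_rot: [-0.053, 0.705, 0.053, 0.705]
ft_force: [-0.3, 1.5, 5.2]
grip_width: -0.001
```

send_rows(
  grip=[255, 255, 255, 255, 255],
  offset=[
    [1, 0, 0],
    [1.5, 0, 0],
    [1.5, 0, 0],
    [1.5, 0, 0],
    [1.5, 0, 0],
  ],
  twist=[0, 0, 0, 0, 0],
)

```text
clock: 13.02
position: [0.5694, -0.0805, 0.0623]
ee_rot: [-0.053, 0.705, 0.053, 0.706]
ft_force: [-0.3, 1.0, 5.9]
grip_width: -0.0
```

send_rows(
  grip=[255, 255, 255, 255, 255],
  offset=[
    [1, 0, 0],
    [1, 0, 0],
    [1, 0, 0],
    [1, 0, 0],
    [1, 0, 0],
  ],
  twist=[0, 0, 0, 0, 0],
)

```text
clock: 13.43
position: [0.5695, -0.0805, 0.0614]
ee_rot: [-0.053, 0.705, 0.053, 0.706]
ft_force: [-1.1, 0.8, 7.0]
grip_width: 0.002
```

send_rows(
  grip=[255, 255, 255, 255, 255],
  offset=[
    [1, 0, 0],
    [1, 0, 0],
    [1, 0, 0],
    [1, 0, 0],
    [1, 0, 0],
  ],
  twist=[0, 0, 0, 0, 0],
)

```text
clock: 13.85
position: [0.5695, -0.0806, 0.0605]
ee_rot: [-0.053, 0.705, 0.053, 0.706]
ft_force: [-0.4, 0.8, 7.2]
grip_width: 0.005
```

send_rows(
  grip=[255, 255, 255, 255, 255],
  offset=[
    [1, 0, 0],
    [1, 0, 0],
    [1, 0, 0],
    [1, 0, 0],
    [1, 0, 0],
  ],
  twist=[0, 0, 0, 0, 0],
)

```text
clock: 14.27
position: [0.5696, -0.0805, 0.0595]
ee_rot: [-0.053, 0.705, 0.053, 0.706]
ft_force: [-1.2, 1.1, 7.8]
grip_width: -0.001
```

send_rows(
  grip=[255, 255, 255, 255, 255],
  offset=[
    [1, 0, 0],
    [1, 0, 0],
    [1, 0, 0],
    [1, 0, 0],
    [1, 0, 0],
  ],
  twist=[0, 0, 0, 0, 0],
)

```text
clock: 14.68
position: [0.5696, -0.0805, 0.0586]
ee_rot: [-0.053, 0.705, 0.053, 0.706]
ft_force: [-1.1, 1.8, 8.6]
grip_width: -0.001
```

send_rows(
  grip=[255, 255, 255, 255, 255],
  offset=[
    [1, 0, 0],
    [1, 0, 0],
    [1, 0, 0],
    [1, 0, 0],
    [1, 0, 0],
  ],
  twist=[0, 0, 0, 0, 0],
)

```text
clock: 15.1
position: [0.5697, -0.0805, 0.0576]
ee_rot: [-0.053, 0.705, 0.053, 0.706]
ft_force: [-2.1, 2.2, 9.6]
grip_width: 0.003
```

send_rows(
  grip=[255, 255, 255, 255, 255],
  offset=[
    [1, 0, 0],
    [1, 0, 0],
    [1, 0, 0],
    [1, 0, 0],
    [1, 0, 0],
  ],
  twist=[0, 0, 0, 0, 0],
)

```text
clock: 15.52
position: [0.5698, -0.0805, 0.0566]
ee_rot: [-0.053, 0.704, 0.053, 0.706]
ft_force: [-0.6, 2.4, 8.2]
grip_width: -0.0
```

send_rows(
  grip=[255, 255, 255, 255, 255],
  offset=[
    [1, 0, 0],
    [1, 0, 0],
    [1, 0, 0],
    [1, 0, 0],
    [1, 0, 0],
  ],
  twist=[0, 0, 0, 0, 0],
)

```text
clock: 15.93
position: [0.5699, -0.0805, 0.0558]
ee_rot: [-0.053, 0.704, 0.053, 0.706]
ft_force: [-0.7, 1.0, 10.3]
grip_width: 0.002
```

send_rows(
  grip=[255, 255, 255, 255, 255],
  offset=[
    [1, 0, 0],
    [1, 0, 0],
    [1, 0, 0],
    [1, 0, 0],
    [1, 0, 0],
  ],
  twist=[0, 0, 0, 0, 0],
)

```text
clock: 16.35
position: [0.57, -0.0805, 0.055]
ee_rot: [-0.053, 0.704, 0.053, 0.706]
ft_force: [-0.8, 1.4, 11.7]
grip_width: 0.002
```

send_rows(
  grip=[255, 255, 255, 255, 255],
  offset=[
    [1, 0, 0],
    [1, 0, 0],
    [1, 0, 0],
    [1, 0, 0],
    [1, 0, 0],
  ],
  twist=[0, 0, 0, 0, 0],
)

```text
clock: 16.77
position: [0.57, -0.0805, 0.0543]
ee_rot: [-0.053, 0.704, 0.053, 0.706]
ft_force: [-3.4, 1.4, 13.9]
grip_width: -0.001
```

send_rows(
  grip=[255, 255, 255, 255, 255],
  offset=[
    [0.7, 0, 0],
    [0.7, 0, 0],
    [0.7, 0, 0],
    [0.7, 0, 0],
    [0.7, 0, 0],
  ],
  twist=[0, 0, 0, 0, 0],
)

```text
clock: 17.18
position: [0.5701, -0.0805, 0.0538]
ee_rot: [-0.053, 0.704, 0.053, 0.706]
ft_force: [-3.4, 0.8, 15.6]
grip_width: 0.002
```

```bash
python3 - <<'E'
from h import *
st()
p,dd=viewer.camera('scene'); cv2.imwrite(f'pics/scene5.png',p)
st()
a=cv2.resize(cv2.imread('pics/scene4.png')[180:280,230:330],None,fx=4,fy=4,interpolation=cv2.INTER_CUBIC)
b=cv2.resize(p[180:280,230:330],None,fx=4,fy=4,interpolation=cv2.INTER_CUBIC)
cv2.imwrite('pics/c5.png',cv2.hconcat([a,b]))
E
```

```text
t 17.183 p [ 0.5701 -0.0805  0.0538] R [[0.003, -0.149, 0.989], [0.001, 0.989, 0.149], [-1.0, 0.0, 0.003]] F [-3.36  0.84 15.6 ] g 0.002
t 17.233 p [ 0.5701 -0.0805  0.0538] R [[0.003, -0.149, 0.989], [0.001, 0.989, 0.149], [-1.0, 0.0, 0.003]] F [-3.57  1.35 16.55] g -0.001
```

View pics/c5.png

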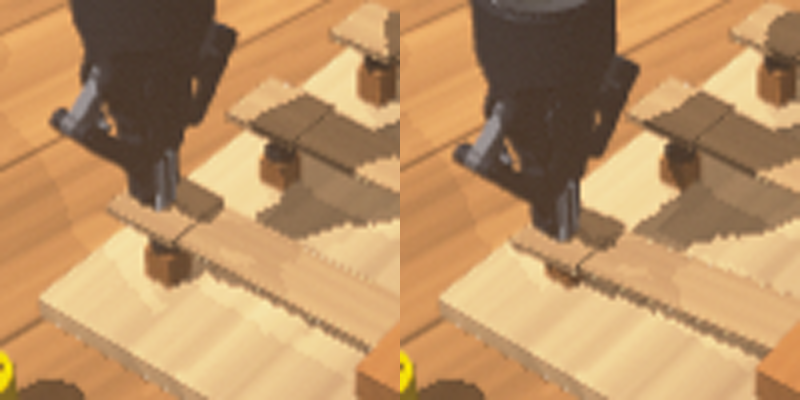

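Right slat: about 0.45 N/mm up to 20.5 mm, then about 3.4 N/mm on the stop. Left was about 0.2 N/mm and middle about 0.12 N/mm, so right is the stiff one. Now for the weight.

send_rows(
  grip=[255, 255, 150, 75, 75],
  offset=[
    [-10, 0, 0],
    [-35, 0, 0],
    [-70, 0, 0],
    [-105, -10, 0],
    [-120, -45, 5],
  ],
  twist=[0, 0, 0, 0, 0],
)

```text
clock: 17.65
position: [0.5821, -0.1198, 0.1764]
ee_rot: [-0.054, 0.703, 0.056, 0.707]
ft_force: [1.1, 0.0, 1.0]
grip_width: 0.419
```

send_rows(
  grip=[75, 75, 75, 75, 75],
  offset=[
    [0, -38, 4],
    [0, -76, 8],
    [0, -95, 10],
    [0, -95, 10],
    [0, -95, 10],
  ],
  twist=[0, 0, 0, 0, 0],
)

```text
clock: 18.07
position: [0.604, -0.2185, 0.1713]
ee_rot: [-0.052, 0.706, 0.052, 0.705]
ft_force: [-0.5, 0.8, 0.3]
grip_width: 0.705
```

```bash
cat >> h.py <<'E'
def wrist_ray(u,v,o):
    m=cm('wrist');K=np.array(m['camera_matrix']);M=np.array(m['mount'])
    x=(u-K[0,2])/K[0,0];y=(v-K[1,2])/K[1,1];th=np.hypot(x,y)
    d=np.array([np.sin(th)*x/th,np.sin(th)*y/th,np.cos(th)])
    R=Rot.from_quat(o['ee_rot']).as_matrix()
    return np.array(o['position'])+R@M[:3,3], R@(M[:3,:3]@d)
def wrist_look(name):
    o=st(); p,d=viewer.camera('wrist'); cv2.imwrite(f'pics/{name}.png',p)
    np.savez(name+'.npz',d=d,pos=o['position'],ee=o['ee_rot']); return o,p,d
E
python3 - <<'E'
from h import *
o,p,d=wrist_look('w6')
for n in ['weight_center','weight']:
    for r in viewer.spot_point(n,'wrist')[:4]:
        u,v=r['position']; c,dr=wrist_ray(u,v,o); z=.027 if n!='weight' else 0
        print(n,round(r['score'],2),np.round([u,v],1),(c+dr*(z-c[2])/dr[2]).round(4))
E
```

```text
t 18.067 p [ 0.604  -0.2185  0.1713] R [[-0.001, -0.146, 0.989], [-0.0, 0.989, 0.146], [-1.0, -0.0, -0.001]] F [-0.53  0.8   0.29] g 0.705
weight_center 0.92 [230.1 192. ] [ 0.6258 -0.3017  0.027 ]
weight_center 0.92 [252.1 109.6] [ 0.5427 -0.2873  0.027 ]
weight_center 0.87 [318.8 165.8] [ 0.5873 -0.2182  0.027 ]
weight 0.94 [319.3 161.3] [ 0.5885 -0.2172  0.    ]
weight 0.73 [235.8 188.3] [ 0.6303 -0.3022  0.    ]
weight 0.62 [259.8 106.2] [ 0.5402 -0.2851  0.    ]
```

View pics/w6.png

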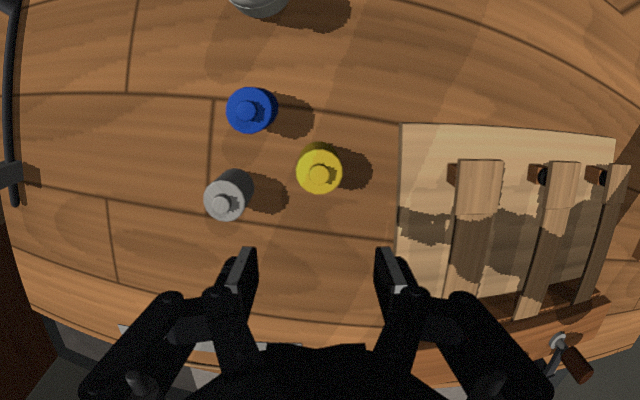

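The steel weight is at wrist (224,200), with its knob at (222,203). Blue is at (250,110) and yellow at (319,172). I move above the steel one for a second view.

send_rows(
  grip=[75, 75, 75, 75, 75],
  offset=[
    [0, -30, 4],
    [0, -60, 8],
    [10, -86, 12],
    [30, -86, 12],
    [40, -86, 12],
  ],
  twist=[0, 0, 0, 0, 0],
)

```text
clock: 18.63
position: [0.6286, -0.3002, 0.1299]
ee_rot: [-0.052, 0.706, 0.053, 0.704]
ft_force: [-0.9, 0.5, -0.5]
grip_width: 0.706
```

send_rows(
  grip=[75, 75, 75, 75, 75],
  offset=[
    [0, 0, 0],
    [0, 0, 0],
    [0, 0, 0],
    [0, 0, 0],
    [0, 0, 0],
  ],
  twist=[0, 0, 0, 0, 0],
)

```text
clock: 19.05
position: [0.6299, -0.2996, 0.1334]
ee_rot: [-0.053, 0.705, 0.053, 0.706]
ft_force: [-0.5, -0.0, 0.7]
grip_width: 0.71
```

```bash
python3 - <<'E'
from h import *
o,p,d=wrist_look('w7')
for n in ['weight_center','weight']:
    for r in viewer.spot_point(n,'wrist')[:4]:
        u,v=r['position']; c,dr=wrist_ray(u,v,o); z=.027 if n!='weight' else 0
        print(n,round(r['score'],2),np.round([u,v],1),(c+dr*(z-c[2])/dr[2]).round(4))
E
```

```text
t 19.05 p [ 0.6299 -0.2996  0.1334] R [[0.002, -0.15, 0.989], [-0.0, 0.989, 0.15], [-1.0, -0.001, 0.002]] F [-0.5  -0.04  0.69] g 0.71
weight_center 0.68 [412.8 160.7] [ 0.5879 -0.2233  0.027 ]
weight_center 0.63 [311.5 186. ] [ 0.6231 -0.3046  0.027 ]
weight_center 0.59 [348.1  92.3] [ 0.542  -0.2874  0.027 ]
weight 0.94 [312.5 185.3] [ 0.6304 -0.3029  0.    ]
weight 0.63 [410.4 153.4] [ 0.5858 -0.2175  0.    ]
weight 0.57 [347.9  91.4] [ 0.5405 -0.285   0.    ]
```

View pics/w7.png

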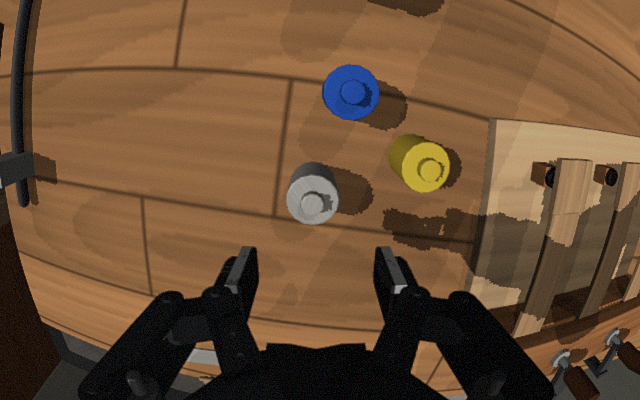

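```bash
python3 - <<'E'
from h import *
from scipy.optimize import least_squares
V={}
for n in ['w6','w7']:
    z=np.load(n+'.npz'); V[n]=dict(position=z['pos'],ee_rot=z['ee'])
# knob top centres (by eye), two-view triangulation
A=[];B=[]
for n,(u,v) in dict(w6=(222,203),w7=(312.5,202)).items():
    c,d=wrist_ray(u,v,V[n]); print(n,'knob at z=.06',(c+d*(.06-c[2])/d[2]).round(4)); d/=np.linalg.norm(d); P=np.eye(3)-np.outer(d,d); A.append(P);B.append(P@c)
print('tri',np.linalg.solve(sum(A),sum(B)).round(4))
# depth based disc top
for n in V:
    z=np.load(n+'.npz')['d']; img=cv2.imread(f'pics/{n}.png').astype(int)
    M=(img.max(-1)-img.min(-1)<30)&(img.min(-1)>110); M[300:]=0; M[:,:180]=0;M[:100]=0;M[230:]=0
    k,l,s,ce=cv2.connectedComponentsWithStats(M.astype(np.uint8)); i=1+np.argmax(s[1:,4]); print(n,s[i],ce[i].round(1))
    pts=[]
    m=cm('wrist');K=np.array(m['camera_matrix'])
    for v,u in zip(*np.nonzero(l==i)):
        c,d=wrist_ray(u,v,V[n]); Rw=Rot.from_quat(V[n]['ee_rot']).as_matrix()@np.array(m['mount'])[:3,:3]
        zc=(Rw.T@d)[2]; pts.append(c+d*z[v,u]/zc)
    pts=np.array(pts)
    t=pts[(pts[:,2]>.046)&(pts[:,2]<.054)]; kn=pts[(pts[:,2]>.055)&(pts[:,2]<.066)]
    for q in (t,kn):
        print(len(q), q.mean(0).round(4), ((q.min(0)+q.max(0))/2).round(4), (q.max(0)-q.min(0)).round(4), np.round(cv2.minEnclosingCircle((q[:,:2]*1000).astype(np.float32)),1) if 0 else cv2.minEnclosingCircle((q[:,:2]*1000).astype(np.float32)))
E
```

```text
w6 knob at z=.06 [ 0.6255 -0.3006  0.06  ]
w7 knob at z=.06 [ 0.6253 -0.3031  0.06  ]
tri [ 0.6283 -0.3027  0.0522]
w6 [ 204  180   40   41 1082] [221.9 200.2]
845 [ 0.626  -0.3033  0.0494] [ 0.6277 -0.3026  0.0502] [0.04   0.0389 0.0065] ((627.6632080078125, -302.91717529296875), 20.28131103515625)
229 [ 0.6274 -0.3031  0.0592] [ 0.6272 -0.3029  0.0585] [0.0158 0.0157 0.006 ] ((627.4331665039062, -303.3245849609375), 8.920103073120117)
w7 [ 286  175   52   49 1763] [310.4 199.3]
1374 [ 0.6262 -0.3048  0.0494] [ 0.6277 -0.3034  0.0501] [0.0402 0.0398 0.0065] ((627.5064086914062, -303.4115905761719), 20.421354293823242)
370 [ 0.6276 -0.3035  0.0594] [ 0.6277 -0.3036  0.0591] [0.0165 0.0166 0.0042] ((627.9893798828125, -303.4909362792969), 8.75205135345459)
```

send_rows(
  grip=[75, 75, 75, 75, 75],
  offset=[
    [20, -3, -3],
    [45, -3, -3],
    [75, -3, -3],
    [100, -3, -3],
    [119, -3, -3],
  ],
  twist=[0, 0, 0, 0, 0],
)

```text
clock: 19.62
position: [0.6259, -0.303, 0.0109]
ee_rot: [-0.052, 0.706, 0.053, 0.705]
ft_force: [-0.1, 0.4, 0.5]
grip_width: 0.7
```

```bash
python3 - <<'E'
from h import *
go([.6277,-.3033,.0135])
o,p,d=wrist_look('w8')
E
```

```text
t 19.617 p [ 0.6259 -0.303   0.0109] R [[-0.002, -0.149, 0.989], [0.001, 0.989, 0.149], [-1.0, 0.001, -0.002]] F [-0.06  0.38  0.49] g 0.7
offset mm [-2.6 -0.5  1.7] |3| yaw 98.6
t 19.617 p [ 0.6259 -0.303   0.0109] R [[-0.002, -0.149, 0.989], [0.001, 0.989, 0.149], [-1.0, 0.001, -0.002]] F [-0.06  0.38  0.49] g 0.7
```

View pics/w8.png

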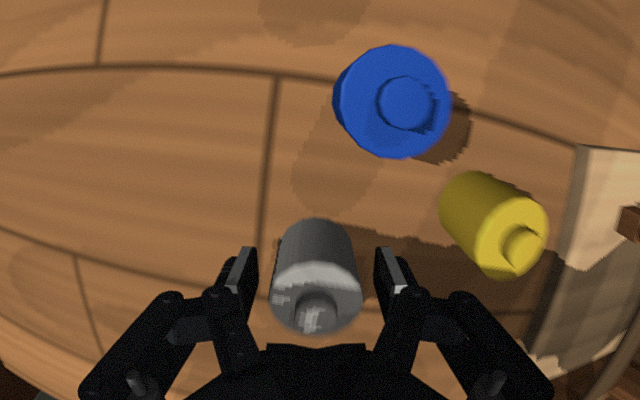

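The steel weight sits centred between the pads (knob at (317,315)). Closing.

send_rows(
  grip=[75, 120, 255, 255, 255],
  offset=[
    [0, 0, 1],
    [0, 0, 1],
    [0, 0, 1],
    [0, 0, 1],
    [0, 0, 1],
  ],
  twist=[0, 0, 0, 0, 0],
  newtons=35,
)

```text
clock: 20.08
position: [0.629, -0.3037, 0.0153]
ee_rot: [-0.053, 0.704, 0.053, 0.706]
ft_force: [0.3, 1.4, 7.2]
grip_width: 0.486
```

send_rows(
  grip=[255, 255, 255, 255, 255],
  offset=[
    [0, 0, 0],
    [0, 0, 0],
    [-5, 0, 0],
    [-15, 0, 0],
    [-20, 0, 0],
  ],
  twist=[0, 0, 0, 0, 0],
)

```text
clock: 20.5
position: [0.6277, -0.3036, 0.0343]
ee_rot: [-0.053, 0.705, 0.053, 0.705]
ft_force: [-0.2, 0.3, -6.1]
grip_width: 0.483
```

send_rows(
  grip=[255, 255, 255, 255, 255],
  offset=[
    [-30, 0, 0],
    [-60, 0, 0],
    [-80, 0, 0],
    [-90, 0, 0],
    [-90, 0, 0],
  ],
  twist=[0, 0, 0, 0, 0],
)

```text
clock: 20.92
position: [0.6289, -0.3041, 0.1262]
ee_rot: [-0.053, 0.704, 0.052, 0.707]
ft_force: [-0.1, 0.4, -4.9]
grip_width: 0.482
```

```bash
python3 - <<'E'
from h import *
go([.571,-.08,.123])
o,p,d=wrist_look('w9')
E
```

```text
t 20.917 p [ 0.6289 -0.3041  0.1262] R [[0.004, -0.149, 0.989], [-0.002, 0.989, 0.149], [-1.0, -0.002, 0.004]] F [-0.09  0.37 -4.94] g 0.482
offset mm [  2.6 230.3 -23.9] |232| yaw 98.6
t 20.917 p [ 0.6289 -0.3041  0.1262] R [[0.004, -0.149, 0.989], [-0.002, 0.989, 0.149], [-1.0, -0.002, 0.004]] F [-0.09  0.37 -4.94] g 0.482
```

View pics/w9.png

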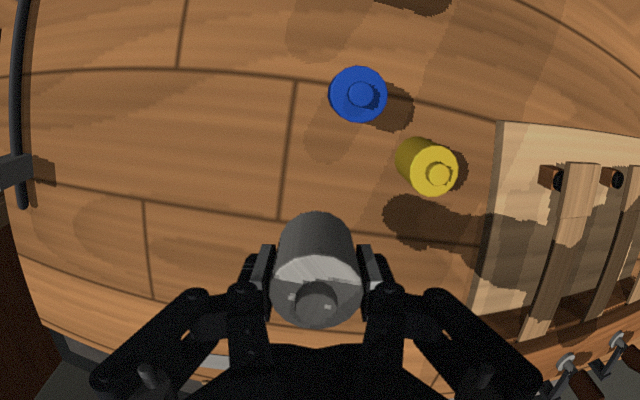

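```bash
python3 - <<'E'
from h import *
psi=np.radians(10.2); ax=np.array([np.cos(psi),np.sin(psi)]); ay=np.array([-ax[1],ax[0]])
m=cm('wrist');K=np.array(m['camera_matrix'])
for n in ['w6','w7']:
    zz=np.load(n+'.npz'); V=dict(position=zz['pos'],ee_rot=zz['ee']); z=zz['d']; Rw=Rot.from_quat(V['ee_rot']).as_matrix()@np.array(m['mount'])[:3,:3]
    v,u=np.mgrid[100:330,380:640]; x=(u-K[0,2])/K[0,0]; y=(v-K[1,2])/K[1,1]; th=np.hypot(x,y)
    d=np.stack([np.tan(th)*x/th,np.tan(th)*y/th,np.ones_like(th)],-1)*z[100:330,380:640][...,None]
    W=d@Rw.T+(V['position']+Rot.from_quat(V['ee_rot']).as_matrix()@np.array(m['mount'])[:3,3])
    S=(W[...,2]>.069)&(W[...,2]<.083)&(z[100:330,380:640]>0)
    k,l,s,ce=cv2.connectedComponentsWithStats(S.astype(np.uint8))
    for i in range(1,k):
        if s[i,4]<500: continue
        q=W[l==i]; a=q[:,:2]@ax; b=q[:,:2]@ay; a0=np.percentile(a,.5)
        blk=(a<a0+.045); bb=b[blk]; lo,hi=np.percentile(bb,[.5,99.5])
        cen=ax*(a0+.025)+ay*(lo+hi)/2; print(n,s[i],'z',np.median(q[blk,2]).round(4),'width',(hi-lo).round(4),'centre',cen.round(4))
E
```

```text
w6 [  60   58   64  141 5349] z 0.0755 width 0.046 centre [ 0.5726 -0.0767]
w6 [ 120   60  131  168 7348] z 0.0756 width 0.1549 centre [0.5437 0.0845]
w7 [ 134   57   79  173 5202] z 0.0755 width 0.0462 centre [ 0.5728 -0.0772]
w7 [ 165   62   95  168 3737] z 0.0755 width 0.0461 centre [0.5537 0.0298]
```

send_rows(
  grip=[255, 255, 255, 255, 255],
  offset=[
    [0, 25, -2],
    [0, 60, -6],
    [0, 95, -9],
    [0, 130, -13],
    [0, 165, -16],
  ],
  twist=[0, 0, 0, 0, 0],
)

```text
clock: 21.38
position: [0.5853, -0.1408, 0.1208]
ee_rot: [-0.053, 0.706, 0.053, 0.704]
ft_force: [1.0, -0.2, -4.7]
grip_width: 0.48
```

send_rows(
  grip=[255, 255, 255, 255, 255],
  offset=[
    [0, 28, -3],
    [0, 52, -5],
    [0, 66, -7],
    [0, 66, -7],
    [0, 66, -7],
  ],
  twist=[0, 0, 0, 0, 0],
)

```text
clock: 21.8
position: [0.5696, -0.0774, 0.1216]
ee_rot: [-0.053, 0.706, 0.054, 0.704]
ft_force: [-0.3, -1.1, -5.7]
grip_width: 0.484
```

send_rows(
  grip=[255, 255, 255, 255, 255],
  offset=[
    [0, 0, 0],
    [0, 0, 0],
    [0, 0, 0],
    [0, 0, 0],
    [0, 0, 0],
  ],
  twist=[0, 0, 0, 0, 0],
)

```text
clock: 22.22
position: [0.5706, -0.0789, 0.1231]
ee_rot: [-0.053, 0.705, 0.052, 0.705]
ft_force: [0.2, -0.6, -6.1]
grip_width: 0.483
```

```bash
python3 - <<'E'
from h import *
go([.572,-.0785,.092])
o,p,d=wrist_look('w10')
p2,_=viewer.camera('scene'); cv2.imwrite('pics/s10.png',p2)
cv2.imwrite('pics/c10.png',cv2.hconcat([p[:,120:520],cv2.resize(p2[170:270,230:330],(400,400),interpolation=cv2.INTER_CUBIC)]))
E
```

```text
t 22.217 p [ 0.5706 -0.0789  0.1231] R [[-0.0, -0.148, 0.989], [-0.0, 0.989, 0.148], [-1.0, -0.0, -0.0]] F [ 0.22 -0.63 -6.06] g 0.483
offset mm [31.1  0.2  1.4] |31| yaw 98.5
t 22.217 p [ 0.5706 -0.0789  0.1231] R [[-0.0, -0.148, 0.989], [-0.0, 0.989, 0.148], [-1.0, -0.0, -0.0]] F [ 0.22 -0.63 -6.06] g 0.483
```

View pics/c10.png

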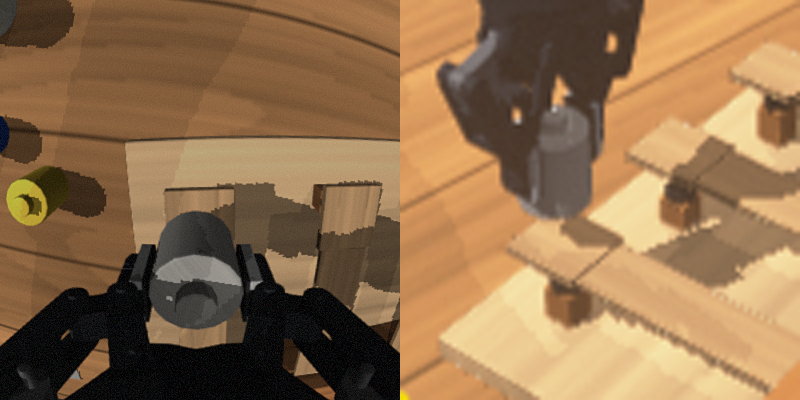

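The weight hangs over the right tip, centred in y. Lowering.

send_rows(
  grip=[255, 255, 255, 255, 255],
  offset=[
    [8, 0, 1],
    [16, 0, 1],
    [22, 0, 1],
    [26, 0, 1],
    [29, 0, 1],
  ],
  twist=[0, 0, 0, 0, 0],
)

```text
clock: 22.73
position: [0.5711, -0.0782, 0.0931]
ee_rot: [-0.053, 0.706, 0.053, 0.705]
ft_force: [0.7, 0.5, -5.8]
grip_width: 0.485
```

send_rows(
  grip=[255, 255, 255, 255, 255],
  offset=[
    [1.5, 0, 0],
    [3, 0, 0],
    [4.5, 0, 0],
    [6, 0, 0],
    [6, 0, 0],
  ],
  twist=[0, 0, 0, 0, 0],
)

```text
clock: 23.15
position: [0.5717, -0.0783, 0.0882]
ee_rot: [-0.053, 0.705, 0.053, 0.705]
ft_force: [-0.8, 0.2, -4.8]
grip_width: 0.481
```

send_rows(
  grip=[255, 255, 255, 255, 255],
  offset=[
    [1.5, 0, 0],
    [3, 0, 0],
    [4, 0, 0],
    [4, 0, 0],
    [4, 0, 0],
  ],
  twist=[0, 0, 0, 0, 0],
)

```text
clock: 23.57
position: [0.5718, -0.0783, 0.0844]
ee_rot: [-0.053, 0.705, 0.053, 0.705]
ft_force: [-0.6, -0.6, -1.3]
grip_width: 0.48
```

send_rows(
  grip=[255, 255, 255, 255, 255],
  offset=[
    [1, 0, 0],
    [2, 0, 0],
    [2, 0, 0],
    [2, 0, 0],
    [2, 0, 0],
  ],
  twist=[0, 0, 0, 0, 0],
)

```text
clock: 23.98
position: [0.5718, -0.0782, 0.0823]
ee_rot: [-0.053, 0.705, 0.053, 0.705]
ft_force: [-0.6, -0.3, -1.4]
grip_width: 0.485
```

send_rows(
  grip=[255, 255, 255, 255, 255],
  offset=[
    [1, 0, 0],
    [1.5, 0, 0],
    [1.5, 0, 0],
    [1.5, 0, 0],
    [1.5, 0, 0],
  ],
  twist=[0, 0, 0, 0, 0],
)

```text
clock: 24.4
position: [0.5717, -0.0782, 0.0808]
ee_rot: [-0.053, 0.705, 0.053, 0.705]
ft_force: [0.7, -0.9, -0.0]
grip_width: 0.481
```

```bash
python3 - <<'E'
from h import *
p2,_=viewer.camera('scene'); cv2.imwrite('pics/s11.png',p2)
st()
viewer.camera('scene');st()
cv2.imwrite('pics/c11.png',cv2.resize(p2[170:270,230:330],(500,500),interpolation=cv2.INTER_CUBIC))
E
```

```text
t 24.45 p [ 0.5718 -0.0783  0.0808] R [[0.0, -0.149, 0.989], [0.0, 0.989, 0.149], [-1.0, -0.0, 0.0]] F [ 0.26 -0.36  0.58] g 0.479
t 24.5 p [ 0.5718 -0.0783  0.0808] R [[0.0, -0.149, 0.989], [0.0, 0.989, 0.149], [-1.0, -0.0, 0.0]] F [-0.45 -1.94  0.12] g 0.48
```

View pics/c11.png

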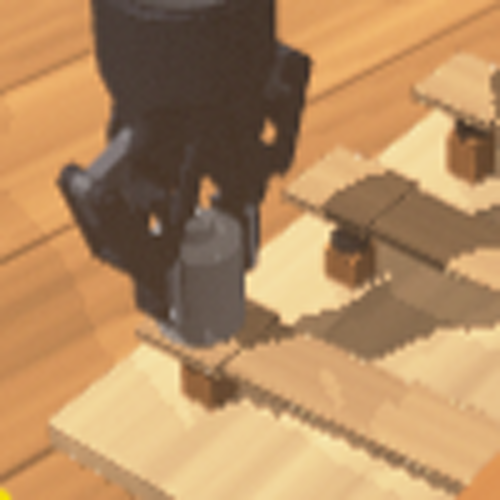

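The wrist force is back to about 0, so the slat carries the weight about 10 mm down. Releasing gently.

send_rows(
  grip=[130, 126, 122, 118, 114],
  offset=[
    [0, 0, 0],
    [0, 0, 0],
    [0, 0, 0],
    [0, 0, 0],
    [0, 0, 0],
  ],
  twist=[0, 0, 0, 0, 0],
  newtons=20,
)

```text
clock: 24.92
position: [0.5717, -0.0781, 0.0807]
ee_rot: [-0.053, 0.705, 0.053, 0.705]
ft_force: [0.1, 0.6, -0.6]
grip_width: 0.558
```

send_rows(
  grip=[105, 95, 85, 75, 75],
  offset=[
    [0, 0, 0],
    [0, 0, 0],
    [0, 0, 0],
    [0, 0, 0],
    [0, 0, 0],
  ],
  twist=[0, 0, 0, 0, 0],
)

```text
clock: 25.33
position: [0.5716, -0.0782, 0.0807]
ee_rot: [-0.053, 0.705, 0.053, 0.705]
ft_force: [-0.4, -0.1, 0.3]
grip_width: 0.708
```

```bash
python3 - <<'E'
from h import *
o,p,d=wrist_look('w12')
p2,_=viewer.camera('scene'); cv2.imwrite('pics/s12.png',p2)
cv2.imwrite('pics/c12.png',cv2.hconcat([p[:,120:520],cv2.resize(p2[170:270,230:330],(400,400),interpolation=cv2.INTER_CUBIC)]))
E
```

```text
t 25.333 p [ 0.5716 -0.0782  0.0807] R [[-0.0, -0.149, 0.989], [0.0, 0.989, 0.149], [-1.0, 0.0, 0.0]] F [-0.44 -0.11  0.29] g 0.708
```

View pics/c12.png

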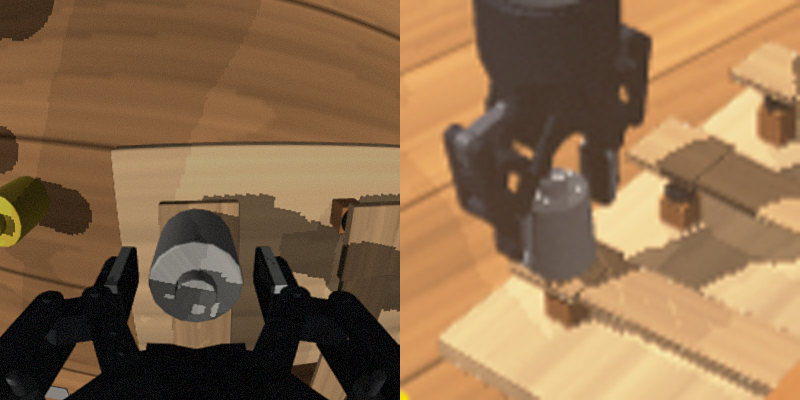

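The weight stands on the tip between the open fingers, tilted slightly with the slat. I lift straight up, clear of the knob.

send_rows(
  grip=[75, 75, 75, 75, 75],
  offset=[
    [-8, 0, 0],
    [-20, 0, 0],
    [-40, 0, 0],
    [-65, 0, 0],
    [-90, 0, 0],
  ],
  twist=[0, 0, 0, 0, 0],
)

```text
clock: 25.85
position: [0.5715, -0.0784, 0.1728]
ee_rot: [-0.053, 0.705, 0.053, 0.705]
ft_force: [0.5, -0.5, 0.1]
grip_width: 0.705
```

send_rows(
  grip=[75, 75, 75, 75, 75],
  offset=[
    [-20, 0, -30],
    [-30, 0, -60],
    [-30, 0, -80],
    [-30, 0, -80],
    [-30, 0, -80],
  ],
  twist=[0, 0, 0, 0, 0],
)

```text
clock: 26.27
position: [0.4924, -0.0904, 0.2024]
ee_rot: [-0.052, 0.704, 0.053, 0.706]
ft_force: [-0.6, 0.5, -0.6]
grip_width: 0.704
```

```bash
python3 - <<'E'
from h import *
st()
p2,ds=viewer.camera('scene'); cv2.imwrite('pics/s13.png',p2)
p3,d=viewer.camera('top'); cv2.imwrite('pics/t13.png',p3)
def W(c,d):
    m=cm(c);K=np.array(m['camera_matrix']);R=np.array(m['R']);t=np.array(m['t']);v,u=np.mgrid[0:400,0:640]
    return (np.stack([u,v,np.ones_like(u)],-1).astype(float)@np.linalg.inv(K).T*d[...,None]-t)@R
for c,img,dd in (('scene',p2,ds),('top',p3,d)):
    w=W(c,dd); i=img.astype(int)
    M=(i.max(-1)-i.min(-1)<45)&(np.abs(w[...,0]-.572)<.04)&(np.abs(w[...,1]+.078)<.04)&(w[...,2]>.075)&(w[...,2]<.14)
    q=w[M]; print(c,len(q),'zmax',q[:,2].max().round(4))
    k=q[q[:,2]>q[:,2].max()-.006]; t=q[(q[:,2]>.105)]
    print('knob',k.mean(0).round(4),'top',((t.min(0)+t.max(0))/2).round(4))
    d0=np.load(f'{c}0.npy'); w0=W(c,d0)
    for n,(x,y) in dict(L=(.532,.138),Mi=(.552,.029)).items():
        for lab,ww in(('before',w0),('now',w)):
            S=(np.hypot(ww[...,0]-x,ww[...,1]-y)<.012)&(ww[...,2]>.03); print(c,n,lab,np.median(ww[S][:,2]).round(4),end=' ')
    print()
cv2.imwrite('pics/c13.png',cv2.hconcat([cv2.resize(p3[90:250,250:410],(400,400),interpolation=cv2.INTER_CUBIC),cv2.resize(p2[170:270,230:330],(400,400),interpolation=cv2.INTER_CUBIC)]))
E
```

```text
t 26.267 p [ 0.4924 -0.0904  0.2024] R [[0.003, -0.148, 0.989], [0.001, 0.989, 0.148], [-1.0, 0.0, 0.003]] F [-0.65  0.5  -0.62] g 0.704
scene 395 zmax 0.1238
knob [ 0.5702 -0.0822  0.1212] top [ 0.5701 -0.0811  0.1148]
scene L before 0.0519 scene L now 0.0524 scene Mi before 0.0456 scene Mi now 0.0457 
top 273 zmax 0.1265
knob [ 0.5662 -0.0808  0.1226] top [ 0.5666 -0.0795  0.1163]
top L before 0.0756 top L now 0.0753 top Mi before 0.0755 top Mi now 0.0756
```

View pics/c13.png

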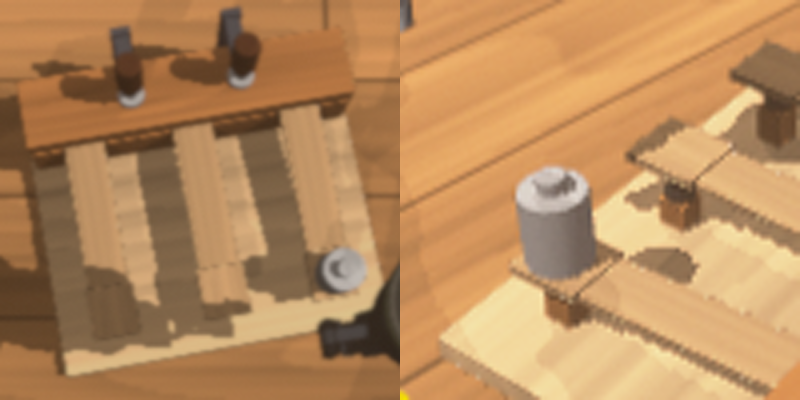

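View pics/s13.png

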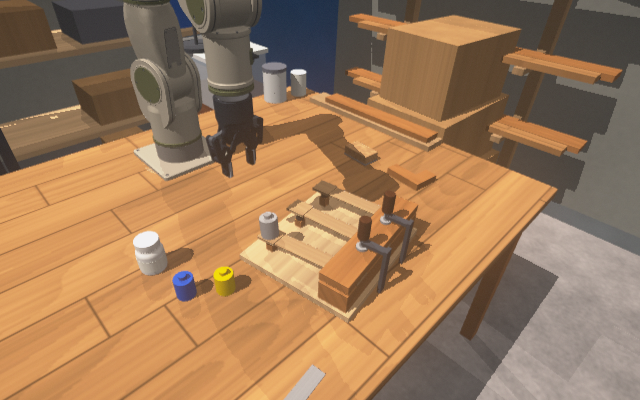

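send_rows(
  grip=[75, 75, 75, 75, 75],
  offset=[
    [0, 0, 0],
    [0, 0, 0],
    [0, 0, 0],
    [0, 0, 0],
    [0, 0, 0],
  ],
  twist=[0, 0, 0, 0, 0],
)

```text
clock: 26.78
position: [0.4926, -0.0901, 0.2005]
ee_rot: [-0.053, 0.705, 0.053, 0.705]
ft_force: [0.0, 0.1, 0.3]
grip_width: 0.707
```

```bash
python3 -c "
from h import *
st(); print(manip.hand_in())"
```

```text
t 26.783 p [ 0.4926 -0.0901  0.2005] R [[-0.0, -0.149, 0.989], [-0.0, 0.989, 0.149], [-1.0, -0.0, -0.0]] F [0.03 0.14 0.3 ] g 0.707
the job is handed in; nothing more can be done
None
```

I pressed the left, middle and right tips down to their stops in that order. I then stood the steel weight on the right slat's tip, let go, and handed the job in at 26.8 s. The hand-in gave no verdict, so what follows rests on my own measurements.

| Slat | Stiffness | Meets its stop at |
|---|---|---|
| Left | about 0.2 N/mm | about 17 mm |
| Middle | about 0.12 N/mm | about 24 mm |
| Right | about 0.45 N/mm | about 20.5 mm |

- **Pressing force:** the highest force I read was about 16.6 N, on the right slat, against the 22 N limit.
- **Weight on the slat:** it stands free and near-upright, leaning about 0.07 rad with the slat. It sank about 11 mm, which leaves roughly 9 mm before the stop. Its base is about 3 mm from the middle of the tip.
- **Everything else:** the top camera shows the left and middle tips back at 75 mm. The bystanders and the blue and yellow look-alikes look unmoved in the last scene picture, but I did not measure them.
- **Disagreements:** different views placed the right tip up to 4 mm apart, and the last two cameras placed the weight's knob about 4 mm apart. Both are inside the 16 mm tolerance. The scene camera's height check of the other two tips gave unusable values (46–52 mm), though they were the same before and after.

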